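Test the bench safety cut-out

TASK

Do the safety cut-out's test on this workshop bench: put the wooden offcut that stands under its lever into the blue offcut bin, then press the yellow test button so that the lever drops fully down by itself (do not pull it down), let go of the button and lift the lever fully up again so that it stays up. Last, slide the black marker on top of the cut-out fully to its green end to show that the test is done. Do not knock over the glue bottle.

Things in the scene. Friction and masses are not known exactly. Their poses are not given: they have to be found in the camera images.
- cutout: Grey safety cut-out, fixed, 240 (x) x 230 (y) x 129 mm high; its front (-x) faces the robot's right. Origin: centre of its underside; x from front to back, z up. Front to back: flat ledge 45 mm high (x -120 to -55 mm), panel sloping up at 40 degrees (x -55, z 45 to x 45, z 129), flat top (x 45 to 120). Test button in the panel's column y = -40, lever in the column y = +55.
- guard_rim (a point): Middle of the orange outer rim of the clear chip guard, a plate 4 mm thick and 76 mm wide (y). It stands square on the panel, 32 mm up the slope from the button's axis, reaches 63 mm out and so overhangs the button: press from the cutout's front with the tool tilted about 40 degrees, square to the panel.
- button_top (a point): Centre of the top face of the yellow test button (40 mm diameter, top 22 mm out from the panel). In the cutout's axes it is pressed along (0.643, 0, -0.766); its own z axis is the outward direction.
- test_button (a joint): Travel of the spring button: 0 = out, 0.010 m = fully in (about 3 N). It trips the lever near 5 to 7 mm; press it fully in.
- lever (a joint): Angle of the lever: 0 = fully up (leaning 18 degrees past vertical, towards the cutout's back), 1.97 rad = fully dropped (5 degrees below level, pointing out at the front). Its own weight takes it to one end or the other; it balances at 0.31 rad. When up, a light knock on it makes it drop.
- lever_grip (a point): Centre of the lever's red cross grip, a cylinder 24 mm in diameter and 34 mm long along the cutout's y, at the lever's end 100 mm from the pivot; the arm below it is a black bar 14 mm wide (y) and 10 mm thick. When dropped it stands about 90 mm above the bench, over the ledge; when up about 194 mm.
- lever_pivot (a point): Centre of the lever's pivot on the cutout, axis along the cutout's y; at (-9, 55, 99) mm in the cutout's frame.
- marker (a joint): Position of the tested marker along its track: 0 = red end (the cutout's -y side), 0.09 m = green end (towards the cutout's +y). It stays where it is left (1.5 N friction).
- marker_middle (a point): Centre of the black marker's grip, a block 28 (x) x 20 (y) x 40 mm high that stands on an aluminium track on the cutout's flat top; its top is 20 mm above this point, the track's surface 20 mm below. It slides along the cutout's y.
- offcut: Loose glued wood offcut, light below and dark on top, 38 (x) x 140 (y) x 70 mm high, about 0.2 kg, standing on the cutout's ledge under the lever, where it keeps the lever from dropping all the way. Origin: centre of its underside; z up.
- bin: Blue open offcut bin, fixed, outside 200 x 200 x 60 mm high, walls 6 mm, floor 6 mm thick. Origin: centre of its underside. Some thin scraps, 28 mm high at most, lie along its inner +y wall (y above 65 mm); the rest is free. It stands to the left or right of the cutout.
- screw_tray: Grey tray of the bin's size with six compartments of screws, fixed, on the other side of the cutout; not for the offcut. Origin: centre of its underside.
- glue: White glue bottle with a blue label and orange cap, 66 mm in diameter, 190 mm high, standing beyond the cutout on the robot's left. Origin: centre of its underside; z up.
- offcut_middle (a point): Centre of the offcut, 35 mm above its underside.
Not all that is in view belongs to the job. Leave any white look-alike of the offcut alone.

How it is judged:
On the way, in this order (a step that is already met when the one before it is completed fails the run):
1. the offcut lies in the blue bin, released (x of offcut_middle in the frame of bin between -0.08 and 0.08 m and y of offcut_middle in the frame of bin between -0.08 and 0.08 m and z of offcut_middle in the frame of bin below 0.085 m and linear speed of offcut below 0.03 m/s and contact force between each of the arm, the fingers and offcut below 0.1 N), for 0.2 s.
2. the test button is pressed in and the lever is falling, untouched by the robot (value of joint test_button above 0.002 m and value of joint lever between 0.33 and 1.8 rad and contact force between each of the arm, the fingers and lever below 0.1 N).
3. the lever has dropped fully (within 0.1 rad of its lower stop) and the button is out again (value of joint lever above 1.87 rad and value of joint test_button below 0.002 m), for 0.1 s.
4. the lever is fully up again (within 0.1 rad) and let go (value of joint lever below 0.1 rad and contact force between each of the arm, the fingers and lever below 0.1 N), for 0.2 s.
5. the marker is at its green end (within 5 mm) (value of joint marker above 0.085 m), for 0.1 s.
At the end, for the whole second after the job is handed in: The offcut lies at rest inside the blue bin (its centre within 80 mm of the bin's middle lines and at most 85 mm above the bench), the lever is up within 0.1 rad of its stop, the button is out, and the marker is within 5 mm of its green end (x of offcut_middle in the frame of bin between -0.08 and 0.08 m and y of offcut_middle in the frame of bin between -0.08 and 0.08 m and z of offcut_middle in the frame of bin below 0.085 m and linear speed of offcut below 0.03 m/s and value of joint lever below 0.1 rad and value of joint test_button below 0.002 m and value of joint marker above 0.085 m); the robot touches nothing.
It fails at once if the glue bottle is knocked over (tilted more than 0.6 rad) (angle between glue's own z axis and vertical above 0.6 rad).
It also fails if it takes over 72 s, if anything falls off the work surface, if the arm or the gripper's body presses on something with over 40 N, if the wrist force passes 120 N, or if a joint passes its speed limit or range.

ROBOT

A 7-joint arm with a two-finger parallel gripper is mounted at the origin on the work surface. World frame = base frame: x ahead of the robot, y to its left, z up, the work surface at z = 0. Lengths are in m, angles in rad, forces in N, time in s.
With the tool pointing down it reaches from about 0.425 to 0.875 m from the base axis. Payload 4.7 kg.
Tool frame: the origin (TCP) lies between the finger pads; the fingertips stand 11 mm ahead of it and the grasp point (between the pads) lies 8 mm behind it; z points along the fingers, y is the line along which they close (so a half turn about z gives the same grasp; the last joint's range is limited). The gripper opens to 87 mm and grips with 3 to 60 N. Pads are 19 mm wide; open, the fingers measure 117 mm over their backs; the gripper's body (75 mm by 190 mm) begins 51 mm behind the grasp point.
Start: joints at [1.351, 0.321, -0.07, 1.45, 0.023, 1.371, -0.057], TCP at [0.151, -0.632, 0.234] pointing down, gripper open.
Joint ranges: [-2.86, 2.86], [-0.3, 2.09], [-1.38, 1.24], [0.06, 2.45], [-1.56, 4.7], [0.09, 2.05], [-2.69, 2.69]. Speed limits (rad/s): [2.57, 2.57, 3.14, 3.14, 3.14, 3.14, 3.14].

INTERFACE

Orientations are given as a rotation vector (axis times angle).
In Python, from bench import ctrl gives the robot as it stands. The module is installed in compiled form; this text tells all that it offers.
- The arm moves only by the shell command python3 -m inch 'ROWS' [FORCE]. ROWS is JSON, a list of rows, each an object with "slide": the shift along the tool's x, y, z scaled (see below), a list of three; "angular": the turn, a rotation vector about the tool's x, y, z scaled (see below), a list of three; "claw": the opening, from -1 (shut) to 1 (fully open). In form: [{"slide": [tx, ty, tz], "angular": [rx, ry, rz], "claw": claw}, ...]. A call has 1 to 10 rows; each row is the pose to reach, as a shift and turn from the pose commanded when the call began, along the tool's axes at that moment; what a row does not reach only later rows make up. The controller multiplies each number of a shift by 0.25 m and each number of a turn by 30 degrees. A row lasts 1/10 s, in which the tool goes at most 50 mm and 8.59 degrees, less where a joint would pass 70% of its speed; a pose out of reach is approached as far as the arm can. A call with a number of a shift or a turn outside -1 to 1 is refused whole. A call with a gripper value outside its range is refused whole. The fingers move at their own pace and stop on an object; FORCE is the grip in N (left out, the last holds). Time passes only in rows, so rows that repeat a pose let the fingers close. It gives the time, the measured TCP pose, the force, the opening and the grip force at its end, in the units of the state.
- ctrl.get_state(): the state, without advancing time (a new reading comes with each control period).
- ctrl.get_image(name): name is "scene" or "top" or "wrist"; returns a dict with "color" (400x640x3 uint8, red, green, blue), "depth" (400x640 float32, m along the optical axis (not along the pixel's ray), 0 where there is no reading), "camera_matrix" (3x3 intrinsics, pixels), "extrinsics" (4x4, takes a point from camera to world coordinates); the wrist camera has in their place "tool_from_camera" (4x4, takes a point from camera to tool coordinates, whose origin is the TCP and whose axes are the flange's). Camera axes: x right, y up, looking along -z (the intrinsics and any distortion apply to the point x, -y, -z); pixel columns grow to the right and rows downward; lengths in m; the calibration is good to about 2 mm. A picture is of the moment at which its call begins: read the wrist's pose just before it.
- ctrl.close_job(): hands the job in; it is judged then, once.
Trained networks look in the newest picture that a camera, given by its name, has taken for a name from the list of things; names that differ only in an ending like _2 or _b are one class to them, and where a whole thing is asked for, a point or a joint stands for the part that bears it (a point fixed in the world has none). Each returns a list of dicts, best first, with "confidence" (0 to 1); they miss things now and then, are a little off and sometimes report something else, mostly with a low value. They report only what shows in the picture. A call takes as long as a camera call. They do not tell look-alikes from the thing itself.
- ctrl.find_in(query, camera): "bbox" ([centre column, centre row, width, height] in pixels, round what is visible of it).
- ctrl.outline_of(query, camera): "mask" (400x640 bool, what is visible of it) and "bbox" ([centre column, centre row, width, height] in pixels, round what is visible of it).
The state is a dict: "time": time; "joint_positions": joint angles; "qd": joint speeds; "joint_torque": joint torques, N m; "position": TCP position; "tool_rot": TCP orientation; "ft_force": force on the tool from outside, world axes, zero at the start; "torque": the same for the moment, N m; "grip_width": opening from 0.0 (shut) to 1.0 (fully open); "grip_force": force on a finger pad.
Only numpy, scipy, OpenCV 4.12 (cv2) and the standard library are available. Lean on these libraries where they do the work, as an engineer would, in place of code of your own. Each camera call takes 0.05 s, during which the arm holds its last target. There are 200 camera calls.

## Working session

There is one attempt and no reset: what is moved stays moved. The work goes in short steps, Python scripts to look and compute and a shell command to move; the robot and the scene stay as the last step left them, time stands still between calls to the robot, and variables do not carry over. Pictures are saved under pics/ and viewed, at most 10 in all, crops included, and the job is handed in when it is done.

```bash
mkdir -p pics; cat > h.py <<'E'
import numpy as np,cv2
from bench import ctrl
from scipy.spatial.transform import Rotation as R
def cloud(im,T=None):
    T=im["extrinsics"] if T is None else T
    K=np.array(im["camera_matrix"]);d=im["depth"]
    v,u=np.mgrid[:d.shape[0],:d.shape[1]]
    x=(u-K[0,2])/K[0,0]*d;y=(v-K[1,2])/K[1,1]*d
    P=np.stack([x,-y,-d,np.ones_like(d)],-1)@np.array(T).T
    P[d<=0]=np.nan
    return P[...,:3]
def save(im,n): cv2.imwrite(f"pics/{n}.png",im["color"][...,::-1])
E
python3 - <<'E'
from h import *
s=ctrl.get_state();print({k:np.round(v,3).tolist() for k,v in s.items()})
for c in("scene","top"):
    im=ctrl.get_image(c);save(im,c+"0");P=cloud(im);print(c,np.round(im["extrinsics"],3).tolist(),np.round(im["camera_matrix"],1).tolist())
    np.savez(c+"0.npz",P=P,color=im["color"])
    for q in("cutout","offcut","bin","screw_tray","glue","lever_grip","button_top","marker_middle","guard_rim"):
        for r in ctrl.outline_of(q,c)[:2]:
            m=r["mask"];p=P[m];p=p[~np.isnan(p[:,0])]
            print(q,round(r["confidence"],2),np.round(r["bbox"]).tolist(),m.sum(),np.round(np.median(p,0),3) if len(p) else '',np.round(np.percentile(p,[3,97],axis=0),3).tolist() if len(p) else '')
E
```

```text
{'time': 0.0, 'joint_positions': [1.351, 0.322, -0.07, 1.452, 0.023, 1.371, -0.057], 'qd': [-0.001, 0.0, -0.0, -0.002, 0.003, -0.001, 0.001], 'joint_torque': [0.0, -49.129, -0.404, -31.252, -0.064, 0.044, 0.0], 'position': [0.15, -0.632, 0.232], 'tool_rot': [-3.118, -0.366, 0.0], 'ft_force': [0.829, -0.563, 0.254], 'torque': [0.018, -0.009, -0.012], 'grip_force': 0.0, 'grip_width': 1.001}
scene [[-0.87, -0.31, 0.383, 0.854], [0.492, -0.514, 0.703, 0.68], [-0.021, 0.8, 0.6, 0.7], [0.0, 0.0, 0.0, 1.0]] [[390.7, 0.0, 313.5], [0.0, 390.7, 201.4], [0.0, 0.0, 1.0]]
cutout 0.74 [305.0, 242.0, 115.0, 106.0] 8280 [0.57  0.12  0.126] [[0.468, -0.007, 0.011], [0.677, 0.174, 0.177]]
offcut 0.62 [312.0, 197.0, 58.0, 26.0] 863 [ 0.475 -0.03   0.104] [[0.4, -0.076, 0.066], [0.529, -0.004, 0.127]]
offcut 0.6 [454.0, 262.0, 62.0, 50.0] 1845 [0.28  0.285 0.056] [[0.199, 0.253, 0.002], [0.334, 0.291, 0.071]]
bin 0.92 [403.0, 341.0, 148.0, 118.0] 12119 [0.5   0.367 0.008] [[0.405, 0.262, 0.003], [0.611, 0.469, 0.06]]
screw_tray 0.94 [263.0, 171.0, 81.0, 60.0] 3226 [ 0.485 -0.316  0.037] [[0.384, -0.448,
[... 1336 characters left out ...]
 0.462, 0.064]]
screw_tray 0.74 [451.0, 196.0, 85.0, 87.0] 6919 [ 0.479 -0.353  0.023] [[0.385, -0.446, 0.009], [0.574, -0.247, 0.063]]
glue 0.57 [208.0, 111.0, 41.0, 41.0] 970 [0.69  0.248 0.127] [[0.669, 0.226, 0.014], [0.725, 0.285, 0.193]]
lever_grip 0.75 [289.0, 191.0, 24.0, 16.0] 248 [0.491 0.061 0.203] [[0.479, 0.037, 0.118], [0.51, 0.078, 0.21]]
lever_grip 0.43 [169.0, 192.0, 97.0, 93.0] 6901 [0.508 0.37  0.01 ] [[0.411, 0.26, 0.004], [0.604, 0.462, 0.064]]
button_top 0.6 [322.0, 164.0, 7.0, 12.0] 52 [ 0.562 -0.021  0.09 ] [[0.55, -0.027, 0.083], [0.575, -0.013, 0.12]]
guard_rim 0.88 [298.0, 172.0, 126.0, 123.0] 8775 [0.549 0.044 0.129] [[0.433, -0.091, 0.044], [0.654, 0.149, 0.183]]
```

```bash
python3 - <<'E'
import cv2
a=cv2.imread("pics/top0.png")[80:330,120:540];cv2.imwrite("pics/top0c.png",cv2.resize(a,(798,475),interpolation=cv2.INTER_CUBIC))
a=cv2.imread("pics/scene0.png")[120:420,200:520];cv2.imwrite("pics/scene0c.png",cv2.resize(a,(680,595),interpolation=cv2.INTER_CUBIC))
E
```

```text
(no output)
```

View pics/top0c.png

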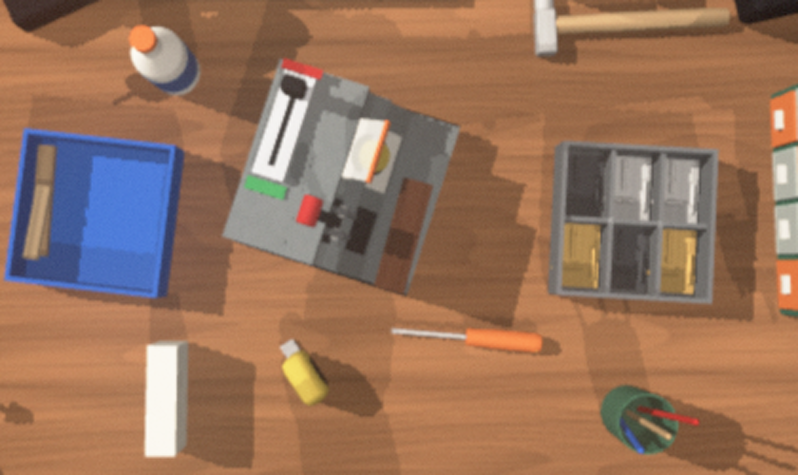

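View pics/scene0c.png

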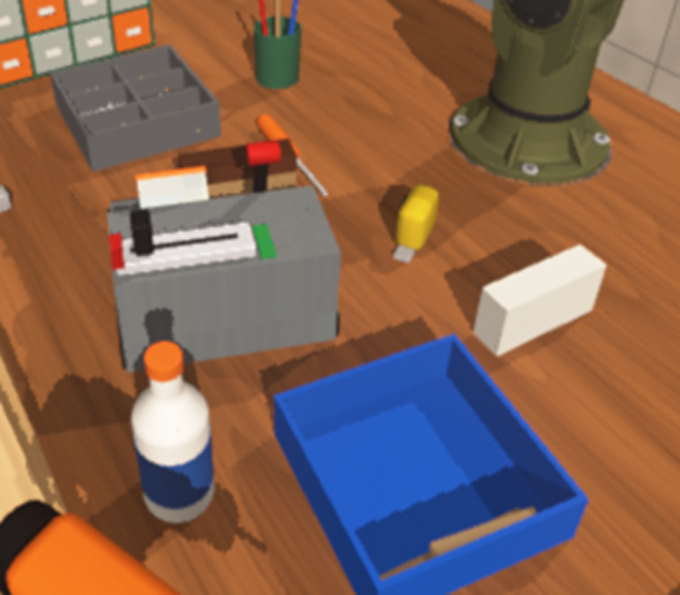

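```bash
cat > fit.py <<'E'
from h import *
from scipy.optimize import minimize
D=np.load("top0.npz");P=D["P"].reshape(-1,3);S=np.load("scene0.npz");C=D["color"].reshape(-1,3).astype(int)
ok=~np.isnan(P[:,0]);
def loc(p,Q): 
    c,s=np.cos(p[2]),np.sin(p[2]);d=Q[:,:2]-p[:2];return np.stack([d@[c,s],d@[-s,c],Q[:,2]],1)
def H(L):
    x,y=L[:,0],L[:,1];h=np.clip(.045+(x+.055)*.84,.045,.129)
    return np.where((abs(x)<.12)&(abs(y)<.115),h,0)
def box(L,a,b,h): return np.where((abs(L[:,0])<a)&(abs(L[:,1])<b),h,0)
def run(f,Q,x0):
    cost=lambda p: np.minimum(abs(Q[:,2]-f(p,Q)),.02).mean()
    best=None
    for dy in np.radians([-10,-5,0,5,10]):
        r=minimize(cost,np.array(x0)+[0,0,dy],method="Nelder-Mead",options=dict(initial_simplex=np.array(x0)+[0,0,dy]+np.array([[0,0,0],[.02,0,0],[0,.02,0],[0,0,.1]]),xatol=1e-5,fatol=1e-8))
        if best is None or r.fun<best.fun:best=r
    return best.x,best.fun
n=(abs(P[:,0]-.54)<.2)&(abs(P[:,1]-.04)<.17)&ok
c,e=run(lambda p,Q:H(loc(p,Q)),P[n],[.545,.035,np.radians(75)]);print("cutout",c.round(4),np.degrees(c[2]),e)
# offcut
m=n&(abs(P[:,2]-.115)<.008);L=loc(c,P);m&=(abs(L[:,0]+.085)<.05)
q=P[m][:,:2].astype(np.float32);r=cv2.minAreaRect(q);print("offcut rect",r,m.sum(),loc(c,np.array([[*r[0],.115]])), np.percentile(L[m],[1,50,99],axis=0).round(4).tolist())
nb=ok&(abs(P[:,0]-.505)<.15)&(abs(P[:,1]-.37)<.15)
g=lambda p,Q:(lambda L:np.where((abs(L[:,0])<.1)&(abs(L[:,1])<.1),np.where((abs(L[:,0])>.094)|(abs(L[:,1])>.094),.06,.006),0))(loc(p,Q))
b,e=run(g,P[nb],[.505,.365,np.radians(-5)]);print("bin",b.round(4),np.degrees(b[2]),e)
# lever, guard, etc in the cutout frame
for nm,X in(("top",D),("scene",S)):
    Q=X["P"].reshape(-1,3);K=X["color"].reshape(-1,3).astype(int);L=loc(c,Q)
    ins=(abs(L[:,0])<.14)&(abs(L[:,1])<.13)&(Q[:,2]>.06)
    r,g_,b_=K.T
    for k,mm in dict(red=(r>130)&(g_<60)&(b_<70),orange=(r>180)&(abs(g_-100)<45)&(b_<80),yellow=(r>130)&(g_>110)&(b_<90),black=(K.max(1)<50)&(L[:,2]>.14),high=L[:,2]>.14).items():
        z=L[mm&ins]
        if len(z):print(nm,k,len(z),np.percentile(z,[3,50,97],axis=0).round(3).tolist())
np.save("pose.npy",np.stack([c,b]))
E
python3 fit.py
```

```text
cutout [0.5386 0.0256 1.2412] 71.11707366442384 0.006162380131418259
offcut rect ((0.46620434522628784, -0.04350465536117554), (0.03790203481912613, 0.13998021185398102), 73.36031341552734) 957 [[-0.08879467  0.04619423  0.115     ]] [[-0.1085, -0.0223, 0.1121], [-0.0889, 0.0465, 0.1168], [-0.0692, 0.1147, 0.1214]]
bin [ 0.5065  0.3612 -0.1348] -7.725640482997172 0.004557657522900954
top red 1 [[0.016, 0.057, 0.205], [0.016, 0.057, 0.205], [0.016, 0.057, 0.205]]
top orange 193 [[-0.029, -0.112, 0.145], [0.032, -0.054, 0.15], [0.11, 0.069, 0.21]]
top yellow 74 [[-0.04, -0.07, 0.085], [-0.033, -0.039, 0.093], [-0.028, -0.006, 0.15]]
top high 1468 [[-0.029, -0.109, 0.142], [0.082, -0.031, 0.146], [0.109, 0.063, 0.207]]
scene red 232 [[0.02, -0.112, 0.144], [0.035, 0.047, 0.195], [0.11, 0.071, 0.206]]
scene orange 42 [[-0.085, -0.106, 0.112], [-0.028, -0.029, 0.145], [0.112, 0.082, 0.148]]
scene yellow 203 [[-0.074, -0.071, 0.071], [-0.069, 0.031, 0.083], [-0.025, 0.113, 0.147]]
scene black 208 [[0.013, -0.088, 0.145], [0.1, -0.078, 0.171], [0.105, 0.059, 0.184]]
scene high 1340 [[-0.027, -0.108, 0.141], [0.089, -0.037, 0.143], [0.111, 0.063, 0.204]]
```

```bash
cat >> h.py <<'E'
c,b=np.load("pose.npy")
def W(p,f=None):
    f=c if f is None else f
    co,s=np.cos(f[2]),np.sin(f[2]);return np.array([f[0]+co*p[0]-s*p[1],f[1]+s*p[0]+co*p[1],p[2]])
def V(v,f=None):
    f=c if f is None else f
    return R.from_euler("z",f[2]).apply(v)
def frame(z,y):
    z=np.array(z)/np.linalg.norm(z);y=np.array(y)-np.dot(y,z)*z;y/=np.linalg.norm(y);return np.stack([np.cross(y,z),y,z],1)
def plan(*tg):
    """tg: (TCP, R) targets, all from the present pose"""
    s=ctrl.get_state();R0=R.from_rotvec(s["tool_rot"])
    for p,M in tg:
        print("slide",np.round(R0.inv().apply(np.array(p)-s["position"])/.25,3).tolist(),"angular",np.round(np.degrees((R0.inv()*R.from_matrix(M)).as_rotvec())/30,3).tolist(),"-> TCP",np.round(p,3))
def L(p):
    return R.from_euler("z",-c[2]).apply(np.array(p)-[c[0],c[1],0])
E
python3 - <<'E'
from h import *
D=np.load("top0.npz");Q=L(D["P"].reshape(-1,3))
for x in np.arange(-.07,.05,.01):
    m=(abs(Q[:,0]-x)<.005)&(abs(Q[:,1]-.05)<.035);print(round(x,3),np.percentile(Q[m,2],[50,90,99]).round(3),np.round(.045+(x+.055)*.84,3))
t=np.radians(8);uo=np.array([np.cos(np.radians(73.36)),np.sin(np.radians(73.36)),0]);k=np.array([0,0,1])
z=np.sin(t)*uo-np.cos(t)*k;M=frame(z,-(np.cos(t)*uo+np.sin(t)*k))
g=np.array([.4662,-.0435,.098])+.008*z
plan(([.46,-.28,.33],M),(g-.15*z,M),(g,M))
print(M.round(2), R.from_matrix(M).as_rotvec())
E
```

```text
-0.07 [0.114 0.119 0.121] 0.032
-0.06 [0.047 0.049 0.052] 0.041
-0.05 [0.049 0.054 0.057] 0.049
-0.04 [0.059 0.063 0.065] 0.058
-0.03 [0.067 0.071 0.096] 0.066
-0.02 [0.09  0.105 0.108] 0.074
-0.01 [0.102 0.115 0.12 ] 0.083
0.0 [0.104 0.141 0.151] 0.091
0.01 [0.131 0.197 0.204] 0.1
0.02 [0.201 0.208 0.211] 0.108
0.03 [0.201 0.208 0.211] 0.116
0.04 [0.131 0.134 0.201] 0.125
slide [1.531, -1.084, -0.386] angular [0.261, 0.07, 1.0] -> TCP [ 0.46 -0.28  0.33]
slide [1.734, -1.93, -0.02] angular [0.261, 0.07, 1.0] -> TCP [ 0.461 -0.062  0.239]
slide [1.776, -2.003, 0.574] angular [0.261, 0.07, 1.0] -> TCP [ 0.467 -0.042  0.09 ]
[[ 0.96 -0.28  0.04]
 [-0.29 -0.95  0.13]
 [ 0.   -0.14 -0.99]] [-2.9716759   0.43458007 -0.0303888 ]
```

```bash
python3 -m inch '[{"slide":[0.1,-0.1,-0.1],"angular":[0.06,0.02,0.25],"claw":0.4},{"slide":[0.25,-0.2,-0.2],"angular":[0.13,0.04,0.5],"claw":0.4},{"slide":[0.4,-0.35,-0.25],"angular":[0.2,0.06,0.75],"claw":0.4},{"slide":[0.6,-0.5,-0.3],"angular":[0.26,0.07,1.0],"claw":0.4},{"slide":[0.75,-0.6,-0.35],"angular":[0.26,0.07,1.0],"claw":0.4},{"slide":[0.9,-0.75,-0.38],"angular":[0.26,0.07,1.0],"claw":0.4},{"slide":[1.0,-0.85,-0.38],"angular":[0.26,0.07,1.0],"claw":0.4},{"slide":[1.0,-0.9,-0.38],"angular":[0.26,0.07,1.0],"claw":0.4}]' 30
cat > g1.py <<'E'
from h import *
t=np.radians(8);uo=np.array([np.cos(np.radians(73.36)),np.sin(np.radians(73.36)),0]);k=np.array([0,0,1])
z=np.sin(t)*uo-np.cos(t)*k;M=frame(z,-(np.cos(t)*uo+np.sin(t)*k))
g=np.array([.4662,-.0435,.098])+.008*z
plan((g-.15*z,M),(g,M))
E
python3 g1.py
```

```text
time: 1.8
position: [0.3463, -0.3501, 0.3298]
tool_rot: [-2.973, 0.42, -0.034]
ft_force: [-0.1, -0.3, 0.4]
grip_width: 0.699
grip_force: 0.0
slide [0.119, -1.169, 0.534] angular [-0.002, -0.003, 0.019] -> TCP [ 0.461 -0.062  0.239]
slide [0.118, -1.168, 1.134] angular [-0.002, -0.003, 0.019] -> TCP [ 0.467 -0.042  0.09 ]
```

```bash
python3 -m inch '[{"slide":[0.02,-0.15,0],"angular":[0,0,0.02],"claw":0.4},{"slide":[0.04,-0.3,0.1],"angular":[0,0,0.02],"claw":0.4},{"slide":[0.06,-0.5,0.2],"angular":[0,0,0.02],"claw":0.4},{"slide":[0.08,-0.65,0.3],"angular":[0,0,0.02],"claw":0.4},{"slide":[0.1,-0.8,0.4],"angular":[0,0,0.02],"claw":0.4},{"slide":[0.12,-0.9,0.5],"angular":[0,0,0.02],"claw":0.4},{"slide":[0.12,-1.0,0.53],"angular":[0,0,0.02],"claw":0.4},{"slide":[0.12,-1.0,0.53],"angular":[0,0,0.02],"claw":0.4}]'
python3 g1.py
python3 - <<'E'
from h import *
s=ctrl.get_state();T=np.eye(4);T[:3,:3]=R.from_rotvec(s["tool_rot"]).as_matrix();T[:3,3]=s["position"]
im=ctrl.get_image("wrist");save(im,"w1");P=L(cloud(im,T@np.array(im["tool_from_camera"])).reshape(-1,3))
K=im["color"].reshape(-1,3).astype(int)
m=(abs(P[:,2]-.115)<.006)&(P[:,0]<-.04)&(P[:,0]>-.13)&(K[:,0]>K[:,2]+15)
print(m.sum(),np.percentile(P[m],[2,50,98],axis=0).round(4).tolist(),cv2.minAreaRect(P[m][:,:2].astype(np.float32)))
m=(P[:,2]>.18)&(P[:,0]<.06)&(P[:,2]<.22);print(m.sum(),np.percentile(P[m],[2,50,98],axis=0).round(4).tolist() if m.sum() else '')
E
```

```text
time: 2.6
position: [0.4467, -0.1055, 0.2313]
tool_rot: [-2.97, 0.441, -0.027]
ft_force: [-0.3, -0.6, -0.2]
grip_width: 0.698
grip_force: 0.0
slide [0.003, -0.183, -0.004] angular [-0.001, 0.004, -0.009] -> TCP [ 0.461 -0.062  0.239]
slide [0.004, -0.183, 0.596] angular [-0.001, 0.004, -0.009] -> TCP [ 0.467 -0.042  0.09 ]
7427 [[-0.108, -0.0192, 0.1117], [-0.0905, 0.0363, 0.1136], [-0.0694, 0.1134, 0.115]] ((-0.08831973373889923, 0.049056876450777054), (0.0389740914106369, 0.14017793536186218), 2.2203941345214844)
2893 [[-0.1857, 0.0347, 0.1816], [0.0164, 0.0533, 0.2003], [0.0312, 0.0727, 0.2181]]
```

View pics/w1.png

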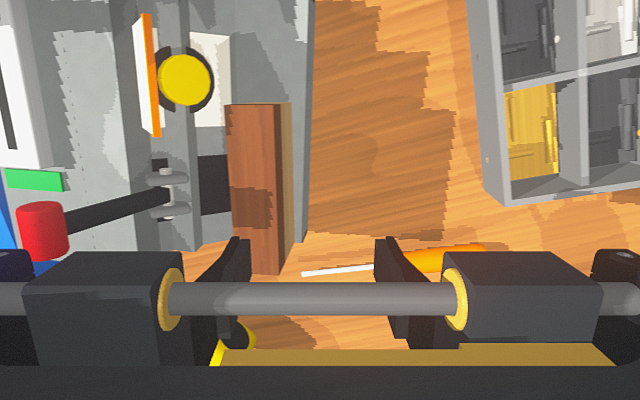

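```bash
python3 -m inch '[{"slide":[0,-0.1,0],"angular":[0,0,-0.01],"claw":0.4},{"slide":[0,-0.18,0.05],"angular":[0,0,-0.01],"claw":0.4},{"slide":[0,-0.18,0.15],"angular":[0,0,-0.01],"claw":0.4},{"slide":[0,-0.18,0.25],"angular":[0,0,-0.01],"claw":0.4},{"slide":[0,-0.18,0.35],"angular":[0,0,-0.01],"claw":0.4},{"slide":[0,-0.18,0.45],"angular":[0,0,-0.01],"claw":0.4},{"slide":[0,-0.18,0.52],"angular":[0,0,-0.01],"claw":0.4},{"slide":[0,-0.18,0.57],"angular":[0,0,-0.01],"claw":0.4},{"slide":[0,-0.18,0.595],"angular":[0,0,-0.01],"claw":0.4},{"slide":[0,-0.18,0.595],"angular":[0,0,-0.01],"claw":0.4}]'
python3 g1.py
```

```text
time: 3.65
position: [0.4656, -0.0476, 0.0907]
tool_rot: [-2.971, 0.444, -0.029]
ft_force: [0.7, 0.5, 0.2]
grip_width: 0.703
grip_force: 0.0
slide [-0.003, -0.02, -0.595] angular [0.001, 0.001, -0.012] -> TCP [ 0.461 -0.062  0.239]
slide [-0.003, -0.02, 0.005] angular [0.001, 0.001, -0.012] -> TCP [ 0.467 -0.042  0.09 ]
```

```bash
python3 -m inch '[{"slide":[0,-0.02,0],"angular":[0,0,0],"claw":0.4},{"slide":[0,-0.02,0],"angular":[0,0,0],"claw":0.1},{"slide":[0,-0.02,0],"angular":[0,0,0],"claw":-0.3},{"slide":[0,-0.02,0],"angular":[0,0,0],"claw":-0.3},{"slide":[0,-0.02,0],"angular":[0,0,0],"claw":-0.3},{"slide":[0,-0.02,0],"angular":[0,0,0],"claw":-0.3},{"slide":[0,-0.02,-0.02],"angular":[0,0,0],"claw":-0.3}]' 30
python3 - <<'E'
from h import *
im=ctrl.get_image("scene");P=L(cloud(im).reshape(-1,3))
m=(P[:,2]>.18)&(P[:,0]<.06)&(P[:,0]>-.02)&(abs(P[:,1]-.055)<.02)&(P[:,2]<.22);print(m.sum(),np.nanmedian(P[m],0))
print({k:np.round(v,3) for k,v in ctrl.get_state().items() if k in("position","grip_width","grip_force","ft_force")})
E
```

```text
time: 4.35
position: [0.4664, -0.0428, 0.0962]
tool_rot: [-2.97, 0.443, -0.028]
ft_force: [-0.2, 0.2, -3.1]
grip_width: 0.445
grip_force: 29.1
358 [-0.00649977  0.05445093  0.19998448]
{'position': array([ 0.467, -0.043,  0.097]), 'ft_force': array([ 0.996,  0.337, -1.892]), 'grip_force': np.float64(29.137), 'grip_width': np.float64(0.444)}
```

```bash
python3 -m inch '[{"slide":[0,0,-0.05],"angular":[0,0,0],"claw":-0.3},{"slide":[0,0,-0.12],"angular":[0,0,0],"claw":-0.3},{"slide":[0,0,-0.22],"angular":[0,0,0],"claw":-0.3},{"slide":[0,0,-0.34],"angular":[0,0,0],"claw":-0.3},{"slide":[0,0,-0.48],"angular":[0,0,0],"claw":-0.3},{"slide":[0,0,-0.62],"angular":[0,0,0],"claw":-0.3},{"slide":[0,0,-0.76],"angular":[0,0,0],"claw":-0.3},{"slide":[0,0,-0.9],"angular":[0,0,0],"claw":-0.3},{"slide":[0,0,-1.0],"angular":[0,0,0],"claw":-0.3},{"slide":[0,0,-1.0],"angular":[0,0,0],"claw":-0.3}]'
cat > g2.py <<'E'
from h import *
# untilted, offcut long side along the bin's x
M=frame([0,0,-1],V([0,-1,0],b))
p=lambda y,z:W([0,y,z],b)
plan(([.44,-.08,.36],M),(p(-.02,.36),M),(p(-.02,.11),M),(p(-.02,.07),M))
E
python3 g2.py
python3 - <<'E'
from h import *
im=ctrl.get_image("scene");save(im,"s2")
E
```

```text
time: 5.4
position: [0.4585, -0.0767, 0.3482]
tool_rot: [-2.972, 0.443, -0.04]
ft_force: [0.1, 0.2, -2.7]
grip_width: 0.444
grip_force: 29.1
slide [-0.066, 0.027, -0.052] angular [-0.264, -0.033, -0.307] -> TCP [ 0.44 -0.08  0.36]
slide [-0.315, -1.643, 0.18] angular [-0.264, -0.033, -0.307] -> TCP [0.504 0.341 0.36 ]
slide [-0.321, -1.505, 1.17] angular [-0.264, -0.033, -0.307] -> TCP [0.504 0.341 0.11 ]
slide [-0.322, -1.483, 1.329] angular [-0.264, -0.033, -0.307] -> TCP [0.504 0.341 0.07 ]
```

View pics/s2.png

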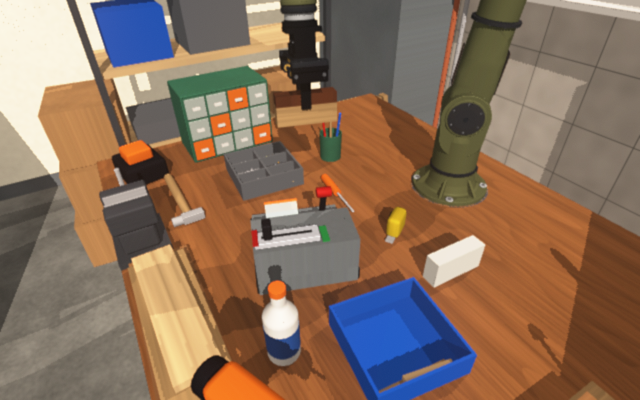

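```bash
python3 -m inch '[{"slide":[-0.02,-0.1,0],"angular":[-0.06,0,-0.07],"claw":-0.3},{"slide":[-0.05,-0.22,0],"angular":[-0.1,0,-0.15],"claw":-0.3},{"slide":[-0.1,-0.36,0.02],"angular":[-0.15,-0.02,-0.2],"claw":-0.3},{"slide":[-0.14,-0.5,0.04],"angular":[-0.2,-0.03,-0.25],"claw":-0.3},{"slide":[-0.18,-0.64,0.06],"angular":[-0.26,-0.03,-0.31],"claw":-0.3},{"slide":[-0.22,-0.78,0.08],"angular":[-0.26,-0.03,-0.31],"claw":-0.3},{"slide":[-0.26,-0.9,0.1],"angular":[-0.26,-0.03,-0.31],"claw":-0.3},{"slide":[-0.3,-1.0,0.11],"angular":[-0.26,-0.03,-0.31],"claw":-0.3},{"slide":[-0.3,-1.0,0.11],"angular":[-0.26,-0.03,-0.31],"claw":-0.3}]'
python3 g2.py
```

```text
time: 6.35
position: [0.456, 0.1915, 0.3503]
tool_rot: [-3.13, 0.194, 0.012]
ft_force: [0.4, 0.4, -2.5]
grip_width: 0.436
grip_force: 29.4
slide [0.07, 1.086, -0.045] angular [-0.01, 0.016, 0.021] -> TCP [ 0.44 -0.08  0.36]
slide [0.116, -0.619, -0.037] angular [-0.01, 0.016, 0.021] -> TCP [0.504 0.341 0.36 ]
slide [0.124, -0.613, 0.963] angular [-0.01, 0.016, 0.021] -> TCP [0.504 0.341 0.11 ]
slide [0.125, -0.612, 1.123] angular [-0.01, 0.016, 0.021] -> TCP [0.504 0.341 0.07 ]
```

```bash
python3 -m inch '[{"slide":[0.02,-0.12,0],"angular":[0,0,0],"claw":-0.3},{"slide":[0.05,-0.28,0],"angular":[0,0.02,0.02],"claw":-0.3},{"slide":[0.08,-0.44,0.05],"angular":[0,0.02,0.02],"claw":-0.3},{"slide":[0.11,-0.56,0.15],"angular":[0,0.02,0.02],"claw":-0.3},{"slide":[0.12,-0.62,0.3],"angular":[0,0.02,0.02],"claw":-0.3},{"slide":[0.12,-0.62,0.46],"angular":[0,0.02,0.02],"claw":-0.3},{"slide":[0.12,-0.62,0.62],"angular":[0,0.02,0.02],"claw":-0.3},{"slide":[0.12,-0.62,0.76],"angular":[0,0.02,0.02],"claw":-0.3},{"slide":[0.12,-0.62,0.86],"angular":[0,0.02,0.02],"claw":-0.3},{"slide":[0.12,-0.62,0.86],"angular":[0,0.02,0.02],"claw":-0.3}]'
python3 g2.py
python3 - <<'E'
from h import *
im=ctrl.get_image("scene");P=cloud(im)
Q=R.from_euler("z",-b[2]).apply(P.reshape(-1,3)-[b[0],b[1],0]);K=im["color"].reshape(-1,3).astype(int)
m=(abs(Q[:,0])<.11)&(abs(Q[:,1]+.02)<.06)&(K[:,0]>K[:,2]+25)&(Q[:,2]>.07)&(Q[:,2]<.2);print(m.sum(),np.percentile(Q[m],[2,50,98],axis=0).round(3).tolist())
E
```

```text
time: 7.35
position: [0.5049, 0.3334, 0.1315]
tool_rot: [3.13, -0.225, -0.004]
ft_force: [-0.0, -0.4, -3.1]
grip_width: 0.444
grip_force: 29.4
slide [-0.023, 1.677, -0.908] angular [0.007, 0.005, -0.016] -> TCP [ 0.44 -0.08  0.36]
slide [-0.011, -0.028, -0.914] angular [0.007, 0.005, -0.016] -> TCP [0.504 0.341 0.36 ]
slide [-0.009, -0.031, 0.086] angular [0.007, 0.005, -0.016] -> TCP [0.504 0.341 0.11 ]
slide [-0.008, -0.032, 0.246] angular [0.007, 0.005, -0.016] -> TCP [0.504 0.341 0.07 ]
1415 [[-0.002, -0.047, 0.086], [0.048, -0.012, 0.136], [0.071, -0.008, 0.155]]
```

```bash
python3 -m inch '[{"slide":[-0.01,-0.03,0.1],"angular":[0,0,0],"claw":-0.3},{"slide":[-0.01,-0.03,0.2],"angular":[0,0,0],"claw":-0.3},{"slide":[-0.01,-0.03,0.27],"angular":[0,0,0],"claw":-0.3},{"slide":[-0.01,-0.03,0.3],"angular":[0,0,0],"claw":-0.3},{"slide":[-0.01,-0.03,0.31],"angular":[0,0,0],"claw":-0.3},{"slide":[-0.01,-0.03,0.31],"angular":[0,0,0],"claw":0.4},{"slide":[-0.01,-0.03,0.31],"angular":[0,0,0],"claw":0.4},{"slide":[-0.01,-0.03,0.31],"angular":[0,0,0],"claw":0.4}]'
python3 -m inch '[{"slide":[0,0,-0.1],"angular":[0,0,0],"claw":0.4},{"slide":[0,0,-0.25],"angular":[0,0,0],"claw":0.4},{"slide":[0,0,-0.45],"angular":[0,0,0],"claw":0.2},{"slide":[0,0,-0.65],"angular":[0,0,0],"claw":0},{"slide":[0,0,-0.85],"angular":[0,0,0],"claw":-0.5},{"slide":[0,0,-1.0],"angular":[0,0,0],"claw":-1},{"slide":[0,0,-1.0],"angular":[0,0,0],"claw":-1}]'
python3 - <<'E'
from h import *
im=ctrl.get_image("scene");save(im,"s3");P=cloud(im)
Q=R.from_euler("z",-b[2]).apply(P.reshape(-1,3)-[b[0],b[1],0]);K=im["color"].reshape(-1,3).astype(int)
m=(abs(Q[:,0])<.09)&(abs(Q[:,1]+.02)<.06)&(K[:,0]>K[:,2]+25)&(Q[:,2]>.0)&(Q[:,2]<.2);print(m.sum(),np.percentile(Q[m],[2,50,98],axis=0).round(3).tolist())
E
```

```text
time: 8.2
position: [0.5079, 0.3454, 0.0612]
tool_rot: [-3.129, 0.225, -0.013]
ft_force: [0.1, 0.7, 0.0]
grip_width: 0.628
grip_force: 0.0
time: 8.9
position: [0.5071, 0.3466, 0.3171]
tool_rot: [-3.124, 0.224, -0.024]
ft_force: [1.1, -0.8, -0.3]
grip_width: 0.327
grip_force: 0.0
2647 [[-0.064, -0.033, 0.01], [0.011, 0.0, 0.07], [0.072, 0.003, 0.077]]
```

View pics/s3.png

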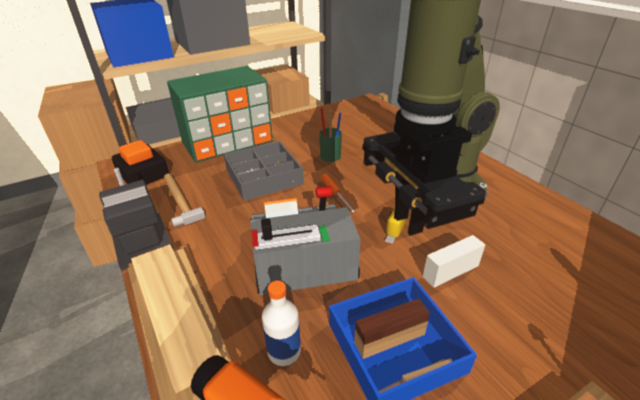

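```bash
cat > g3.py <<'E'
from h import *
n=np.array([-.643,0,.766]);s=np.array([.766,0,.643])
btn=np.array([-.013,-.04,.0803])+.022*n   # button top, cutout frame
M=frame(V(-n),V(-s))
T=lambda gap,ds=-.004:W(btn+ds*s+(gap+.011)*n)   # TCP with tip 'gap' out of the button
if __name__=="__main__":
    print("btn",W(btn))
    up=W([-.15,-.04,.36])
    plan((up,M),(T(.10),M),(T(.03),M),(T(-.0125),M))
E
python3 g3.py; python3 -c "
from h import *
im=ctrl.get_image('wrist');print(np.round(im['tool_from_camera'],3))"
```

```text
btn [ 0.56771146 -0.01306932  0.097152  ]
slide [0.359, 1.866, -0.196] angular [1.313, 0.105, 0.348] -> TCP [ 0.528 -0.129  0.36 ]
slide [0.387, 1.682, 0.528] angular [1.313, 0.105, 0.348] -> TCP [ 0.544 -0.084  0.18 ]
slide [0.418, 1.506, 0.744] angular [1.313, 0.105, 0.348] -> TCP [ 0.558 -0.041  0.126]
slide [0.436, 1.4, 0.875] angular [1.313, 0.105, 0.348] -> TCP [ 0.567 -0.015  0.093]
[[ 0.     0.959  0.284  0.077]
 [ 1.    -0.    -0.    -0.001]
 [-0.     0.284 -0.959 -0.15 ]
 [ 0.     0.     0.     1.   ]]
```

```bash
python3 -m inch '[{"slide":[0,0.1,-0.15],"angular":[0,0,0.1],"claw":-1},{"slide":[0.05,0.25,-0.2],"angular":[0,0,0.2],"claw":-1},{"slide":[0.1,0.42,-0.2],"angular":[0,0,0.3],"claw":-1},{"slide":[0.15,0.6,-0.2],"angular":[0,0,0.35],"claw":-1},{"slide":[0.2,0.75,-0.2],"angular":[0,0,0.35],"claw":-1},{"slide":[0.25,0.9,-0.2],"angular":[0,0,0.35],"claw":-1},{"slide":[0.25,1.0,-0.2],"angular":[0,0,0.35],"claw":-1},{"slide":[0.25,1.0,-0.2],"angular":[0,0,0.35],"claw":-1}]'
python3 g3.py
```

```text
time: 9.8
position: [0.5312, 0.0818, 0.3573]
tool_rot: [-3.097, 0.524, -0.005]
ft_force: [-0.2, 0.8, -0.1]
grip_width: 0.002
grip_force: 0.0
btn [ 0.56771146 -0.01306932  0.097152  ]
slide [0.265, 0.802, -0.011] angular [1.332, -0.009, -0.008] -> TCP [ 0.528 -0.129  0.36 ]
slide [0.262, 0.609, 0.711] angular [1.332, -0.009, -0.008] -> TCP [ 0.544 -0.084  0.18 ]
slide [0.261, 0.429, 0.926] angular [1.332, -0.009, -0.008] -> TCP [ 0.558 -0.041  0.126]
slide [0.26, 0.32, 1.056] angular [1.332, -0.009, -0.008] -> TCP [ 0.567 -0.015  0.093]
```

```bash
python3 -m inch '[{"slide":[0.05,0.15,-0.05],"angular":[0.1,0,0],"claw":-1},{"slide":[0.1,0.32,-0.05],"angular":[0.3,0,0],"claw":-1},{"slide":[0.16,0.5,-0.03],"angular":[0.5,0,0],"claw":-1},{"slide":[0.22,0.65,-0.02],"angular":[0.75,0,0],"claw":-1},{"slide":[0.26,0.8,-0.01],"angular":[1,0,0],"claw":-1},{"slide":[0.26,0.8,-0.01],"angular":[1,0,0],"claw":-1},{"slide":[0.26,0.8,-0.01],"angular":[1,0,0],"claw":-1}]'
python3 - <<'E'
from g3 import *
plan((T(.10),M),(T(.03),M),(T(-.0125),M))
E
```

```text
time: 10.5
position: [0.528, -0.1243, 0.3589]
tool_rot: [-2.581, 0.431, -0.117]
ft_force: [0.5, 1.0, 0.1]
grip_width: 0.006
grip_force: 0.0
slide [0.006, 0.212, 0.707] angular [0.322, -0.002, -0.001] -> TCP [ 0.544 -0.084  0.18 ]
slide [0.005, 0.165, 0.983] angular [0.322, -0.002, -0.001] -> TCP [ 0.558 -0.041  0.126]
slide [0.005, 0.136, 1.151] angular [0.322, -0.002, -0.001] -> TCP [ 0.567 -0.015  0.093]
```

```bash
python3 -m inch '[{"slide":[0,0.06,0.1],"angular":[0.16,0,0],"claw":-1},{"slide":[0,0.12,0.25],"angular":[0.32,0,0],"claw":-1},{"slide":[0,0.18,0.42],"angular":[0.32,0,0],"claw":-1},{"slide":[0,0.21,0.58],"angular":[0.32,0,0],"claw":-1},{"slide":[0,0.21,0.68],"angular":[0.32,0,0],"claw":-1},{"slide":[0,0.21,0.7],"angular":[0.32,0,0],"claw":-1},{"slide":[0,0.21,0.7],"angular":[0.32,0,0],"claw":-1}]'
python3 - <<'E'
from g3 import *
s_=ctrl.get_state();X=np.eye(4);X[:3,:3]=R.from_rotvec(s_["tool_rot"]).as_matrix();X[:3,3]=s_["position"]
im=ctrl.get_image("wrist");save(im,"w3");P=L(cloud(im,X@np.array(im["tool_from_camera"])).reshape(-1,3))
K=im["color"].reshape(-1,3).astype(int);r,g,bb=K.T
d=P-np.array([-.013,-.04,.0803]);sn=np.stack([d@s,d[:,1],d@n],1)
near=(abs(sn[:,0])<.06)&(abs(sn[:,1])<.06)&(sn[:,2]<.1)
for k,m in dict(yel=(r>150)&(g>130)&(bb<80),ora=(r>180)&(abs(g-100)<40)&(bb<70)).items():
    m=m&near;print(k,m.sum(),np.percentile(sn[m],[2,50,98],axis=0).round(4).tolist())
print(ctrl.find_in("button_top","wrist")[:1])
plan((T(.10),M),(T(.03),M),(T(-.0125),M))
E
```

```text
time: 11.2
position: [0.5435, -0.0797, 0.1839]
tool_rot: [-2.42, 0.391, -0.148]
ft_force: [-0.3, 0.0, 0.3]
grip_width: 0.009
grip_force: 0.0
yel 2021 [[-0.0206, -0.0163, 0.0101], [-0.0034, 0.0006, 0.0189], [0.0142, 0.0191, 0.0204]]
ora 742 [[0.0259, -0.0361, 0.0549], [0.0283, -0.0067, 0.06], [0.0308, 0.0262, 0.0613]]
[{'bbox': [316.8, 196.8, 49.7, 51.5], 'confidence': 0.68}]
slide [-0.001, 0.018, 0.014] angular [0.007, -0.006, 0.015] -> TCP [ 0.544 -0.084  0.18 ]
slide [-0.002, 0.017, 0.294] angular [0.007, -0.006, 0.015] -> TCP [ 0.558 -0.041  0.126]
slide [-0.003, 0.017, 0.464] angular [0.007, -0.006, 0.015] -> TCP [ 0.567 -0.015  0.093]
```

View pics/w3.png

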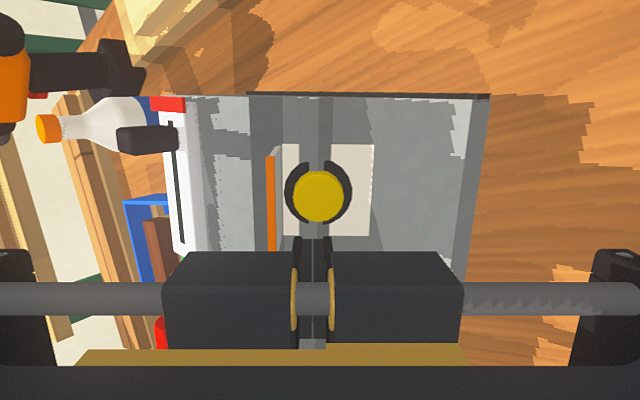

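```bash
python3 -m inch '[{"slide":[0,0.017,0.06],"angular":[0,0,0.01],"claw":-1},{"slide":[0,0.017,0.14],"angular":[0,0,0.01],"claw":-1},{"slide":[0,0.017,0.22],"angular":[0,0,0.01],"claw":-1},{"slide":[0,0.017,0.29],"angular":[0,0,0.01],"claw":-1},{"slide":[0,0.017,0.33],"angular":[0,0,0.01],"claw":-1},{"slide":[0,0.017,0.36],"angular":[0,0,0.01],"claw":-1},{"slide":[0,0.017,0.36],"angular":[0,0,0.01],"claw":-1}]'
python3 - <<'E'
from g3 import *
plan((T(0),M),(T(-.0125),M))
E
```

```text
time: 12.0
position: [0.5613, -0.0309, 0.1119]
tool_rot: [-2.419, 0.402, -0.148]
ft_force: [-0.1, -0.6, 0.4]
grip_width: 0.004
grip_force: 0.0
slide [0.001, -0.004, 0.05] angular [0.005, -0.004, 0.001] -> TCP [ 0.564 -0.023  0.103]
slide [0.001, -0.004, 0.1] angular [0.005, -0.004, 0.001] -> TCP [ 0.567 -0.015  0.093]
```

```bash
python3 -m inch '[{"slide":[0,0,0.03],"angular":[0,0,0],"claw":-1},{"slide":[0,0,0.05],"angular":[0,0,0],"claw":-1},{"slide":[0,0,0.07],"angular":[0,0,0],"claw":-1},{"slide":[0,0,0.09],"angular":[0,0,0],"claw":-1},{"slide":[0,0,0.1],"angular":[0,0,0],"claw":-1},{"slide":[0,0,0.1],"angular":[0,0,0],"claw":-1},{"slide":[0,0,0.1],"angular":[0,0,0],"claw":-1},{"slide":[0,0,0.1],"angular":[0,0,0],"claw":-1}]'
cat > lev.py <<'E'
from h import *
def lever(cam="scene"):
    im=ctrl.get_image(cam);P=L(cloud(im).reshape(-1,3));K=im["color"].reshape(-1,3).astype(int)
    m=(K[:,0]>110)&(K[:,1]<60)&(K[:,2]<70)&(abs(P[:,0])<.16)&(abs(P[:,1]-.055)<.03)&(P[:,2]>.06)
    p=np.median(P[m],0) if m.sum() else None
    return im,m.sum(),p
if __name__=="__main__":
    for cam in("scene","top"):print(cam,*lever(cam)[1:])
E
python3 lev.py
```

```text
time: 12.8
position: [0.5664, -0.0177, 0.0941]
tool_rot: [-2.418, 0.404, -0.149]
ft_force: [-8.9, -8.5, 15.3]
grip_width: 0.004
grip_force: 9.2
scene 121 [-0.0735536   0.05413067  0.1709219 ]
top 36 [-0.09495408  0.05862386  0.16591824]
```

```bash
python3 -m inch '[{"slide":[0,0,0],"angular":[0,0,0],"claw":-1},{"slide":[0,0,0],"angular":[0,0,0],"claw":-1},{"slide":[0,0,0],"angular":[0,0,0],"claw":-1},{"slide":[0,0,0],"angular":[0,0,0],"claw":-1},{"slide":[0,0,0],"angular":[0,0,0],"claw":-1}]'
python3 lev.py
```

```text
time: 13.4
position: [0.5664, -0.0177, 0.0941]
tool_rot: [-2.418, 0.404, -0.149]
ft_force: [-8.6, -7.3, 15.3]
grip_width: 0.001
grip_force: 9.2
scene 92 [-0.09857215  0.05219687  0.0978097 ]
top 21 [-0.11315164  0.06008569  0.10192447]
```

```bash
python3 -m inch '[{"slide":[0,0,-0.06],"angular":[0,0,0],"claw":-1},{"slide":[0,0,-0.15],"angular":[0,0,0],"claw":-1},{"slide":[0,0,-0.3],"angular":[0,0,0],"claw":-1},{"slide":[0,0,-0.45],"angular":[0,0,0],"claw":-1},{"slide":[0,0,-0.6],"angular":[0,0,0],"claw":-0.6},{"slide":[0,0,-0.75],"angular":[0,0,0],"claw":-0.2},{"slide":[0,0,-0.75],"angular":[0,0,0],"claw":0.3}]'
cat > g4.py <<'E'
from h import *
piv=np.array([-.009,.055,.099])
def grip(th,r=.1):   # lever angle -> grip centre, cutout frame
    a=np.radians(18)-th; return piv+r*np.array([np.sin(a),0,np.cos(a)])
M=frame([0,0,-1],V([0,-1,0]))
T=lambda p:W(np.array(p)-[0,0,.008])   # TCP for grasp point p
E
python3 - <<'E'
from g4 import *
print(grip(1.97),grip(0));g=grip(1.97)
plan((T(g+[-.02,0,.20]),M),(T(g+[0,0,.12]),M))
E
python3 lev.py
```

```text
time: 14.2
position: [0.5283, -0.1343, 0.2395]
tool_rot: [-2.422, 0.408, -0.158]
ft_force: [-0.0, -0.2, 0.1]
grip_width: 0.195
grip_force: 0.0
[-0.10863859  0.055       0.09050581] [0.0219017  0.055      0.19410565]
slide [-0.387, -0.19, -0.07] angular [-1.02, -1.05, -2.877] -> TCP [ 0.445 -0.078  0.283]
slide [-0.391, -0.047, 0.227] angular [-1.02, -1.05, -2.877] -> TCP [ 0.451 -0.059  0.203]
scene 92 [-0.09845414  0.05261008  0.09791001]
top 11 [-0.11379719  0.06016913  0.10121497]
```

```bash
python3 -m inch '[{"slide":[-0.05,-0.02,-0.05],"angular":[-0.08,-0.09,-0.24],"claw":0.3},{"slide":[-0.12,-0.05,-0.1],"angular":[-0.17,-0.175,-0.48],"claw":0.3},{"slide":[-0.2,-0.1,-0.1],"angular":[-0.255,-0.26,-0.72],"claw":0.3},{"slide":[-0.3,-0.15,-0.1],"angular":[-0.34,-0.35,-0.96],"claw":0.3},{"slide":[-0.39,-0.19,-0.1],"angular":[-0.34,-0.35,-0.96],"claw":0.3},{"slide":[-0.39,-0.19,-0.1],"angular":[-0.34,-0.35,-0.96],"claw":0.3}]'
python3 -m inch '[{"slide":[0,0,0],"angular":[-0.08,-0.09,-0.24],"claw":0.3},{"slide":[0,0,0],"angular":[-0.17,-0.175,-0.48],"claw":0.3},{"slide":[0,0,0],"angular":[-0.255,-0.26,-0.72],"claw":0.3},{"slide":[0,0,0],"angular":[-0.34,-0.35,-0.96],"claw":0.3},{"slide":[0,0,0],"angular":[-0.34,-0.35,-0.96],"claw":0.3}]'
python3 - <<'E'
from g4 import *
print(ctrl.get_state()["joint_positions"].round(2) if hasattr(ctrl.get_state()["joint_positions"],'round') else ctrl.get_state()["joint_positions"]);g=grip(1.97)
plan((T(g+[-.02,0,.20]),M),(T(g+[0,0,.12]),M))
E
```

```text
time: 14.9
position: [0.44, -0.0746, 0.2855]
tool_rot: [-2.635, -0.3, -0.107]
ft_force: [0.3, -0.4, 0.0]
grip_width: 0.649
grip_force: 0.0
time: 15.4
position: [0.4418, -0.0756, 0.2852]
tool_rot: [-2.685, -1.055, -0.06]
ft_force: [0.3, -0.0, -1.0]
grip_width: 0.652
grip_force: 0.0
[ 0.9  -0.02 -0.59  1.76 -0.24  1.53 -0.49]
slide [0.0, 0.019, 0.007] angular [-0.355, -0.352, -0.935] -> TCP [ 0.445 -0.078  0.283]
slide [0.028, 0.054, 0.334] angular [-0.355, -0.352, -0.935] -> TCP [ 0.451 -0.059  0.203]
```

```bash
python3 -m inch '[{"slide":[0,0.01,0],"angular":[-0.09,-0.09,-0.24],"claw":0.35},{"slide":[0,0.02,0],"angular":[-0.18,-0.175,-0.48],"claw":0.35},{"slide":[0,0.02,0],"angular":[-0.27,-0.26,-0.72],"claw":0.35},{"slide":[0.01,0.03,0.1],"angular":[-0.355,-0.35,-0.935],"claw":0.35},{"slide":[0.02,0.05,0.2],"angular":[-0.355,-0.35,-0.935],"claw":0.35},{"slide":[0.028,0.054,0.3],"angular":[-0.355,-0.35,-0.935],"claw":0.35},{"slide":[0.028,0.054,0.33],"angular":[-0.355,-0.35,-0.935],"claw":0.35},{"slide":[0.028,0.054,0.33],"angular":[-0.355,-0.35,-0.935],"claw":0.35}]'
python3 - <<'E'
from g4 import *
s_=ctrl.get_state();X=np.eye(4);X[:3,:3]=R.from_rotvec(s_["tool_rot"]).as_matrix();X[:3,3]=s_["position"]
im=ctrl.get_image("wrist");save(im,"w4");P=L(cloud(im,X@np.array(im["tool_from_camera"])).reshape(-1,3));K=im["color"].reshape(-1,3).astype(int)
m=(K[:,0]>110)&(K[:,1]<60)&(K[:,2]<70)&(P[:,2]>.06)&(P[:,2]<.13)
print(m.sum(),np.percentile(P[m],[2,50,98],axis=0).round(4).tolist() if m.sum() else '')
g=grip(1.97);print(g);plan((T(g+[0,0,.04]),M),(T(g+[0,0,-.003]),M))
E
```

```text
time: 16.2
position: [0.4502, -0.0626, 0.2025]
tool_rot: [-2.56, -1.815, 0.001]
ft_force: [-0.4, 0.8, 0.0]
grip_width: 0.674
grip_force: 0.0
1245 [[-0.1157, 0.0419, 0.0923], [-0.1035, 0.0579, 0.0996], [-0.0943, 0.0733, 0.102]]
[-0.10863859  0.055       0.09050581]
slide [0.014, -0.003, 0.325] angular [-0.002, -0.003, -0.015] -> TCP [ 0.451 -0.059  0.123]
slide [0.014, -0.003, 0.497] angular [-0.002, -0.003, -0.015] -> TCP [ 0.451 -0.059  0.08 ]
```

View pics/w4.png

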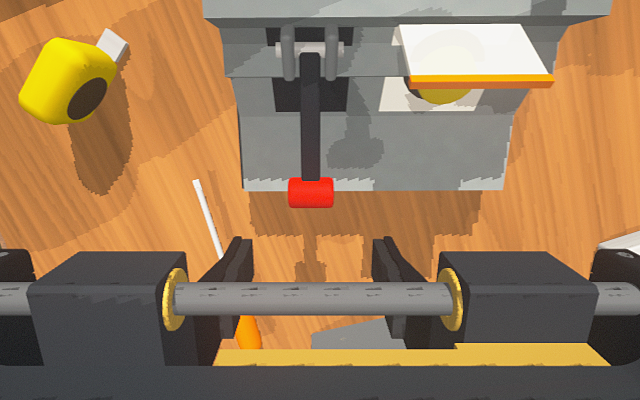

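```bash
python3 -m inch '[{"slide":[0.014,-0.008,0.08],"angular":[0,0,-0.015],"claw":0.35},{"slide":[0.014,-0.008,0.18],"angular":[0,0,-0.015],"claw":0.35},{"slide":[0.014,-0.008,0.28],"angular":[0,0,-0.015],"claw":0.35},{"slide":[0.014,-0.008,0.38],"angular":[0,0,-0.015],"claw":0.35},{"slide":[0.014,-0.008,0.46],"angular":[0,0,-0.015],"claw":0.35},{"slide":[0.014,-0.008,0.5],"angular":[0,0,-0.015],"claw":0.35},{"slide":[0.014,-0.008,0.5],"angular":[0,0,-0.015],"claw":0.35},{"slide":[0.014,-0.008,0.5],"angular":[0,0,-0.015],"claw":-0.35},{"slide":[0.014,-0.008,0.5],"angular":[0,0,-0.015],"claw":-0.35},{"slide":[0.014,-0.008,0.5],"angular":[0,0,-0.015],"claw":-0.35}]' 12
python3 - <<'E'
from g4 import *
g=grip(1.97);plan((T(g),M))
E
```

```text
time: 17.25
position: [0.4515, -0.059, 0.0801]
tool_rot: [2.553, 1.828, 0.003]
ft_force: [-0.5, -0.3, -0.4]
grip_width: 0.482
grip_force: 0.0
slide [-0.002, 0.0, -0.009] angular [0.005, -0.001, 0.003] -> TCP [ 0.451 -0.059  0.083]
```

```bash
python3 -m inch '[{"slide":[0,0,0],"angular":[0,0,0],"claw":-0.4},{"slide":[0,0,0],"angular":[0,0,0],"claw":-0.4},{"slide":[0,0,0],"angular":[0,0,0],"claw":-0.4},{"slide":[0,0,0],"angular":[0,0,0],"claw":-0.4}]' 12
python3 - <<'E'
from g4 import *
g0=grip(1.97)-[0,0,.003]
plan(*[(T(grip(t)),M) for t in(1.97,1.8,1.6,1.4,1.2,1.0,.8,.6,.4,.2,.1,.03)])
E
```

```text
time: 17.65
position: [0.45, -0.0586, 0.0796]
tool_rot: [-2.554, -1.829, 0.001]
ft_force: [-3.8, -0.2, 5.6]
grip_width: 0.387
grip_force: 12.0
slide [-0.001, 0.007, -0.012] angular [-0.002, 0.0, 0.003] -> TCP [ 0.451 -0.059  0.083]
slide [-0.001, 0.007, -0.08] angular [-0.002, 0.0, 0.003] -> TCP [ 0.451 -0.059  0.099]
slide [0.013, 0.006, -0.158] angular [-0.002, 0.0, 0.003] -> TCP [ 0.453 -0.056  0.119]
slide [0.043, 0.006, -0.232] angular [-0.002, 0.0, 0.003] -> TCP [ 0.455 -0.049  0.138]
slide [0.087, 0.006, -0.299] angular [-0.002, 0.0, 0.003] -> TCP [ 0.459 -0.038  0.154]
slide [0.144, 0.007, -0.355] angular [-0.002, 0.0, 0.003] -> TCP [ 0.463 -0.025  0.168]
slide [0.21, 0.007, -0.399] angular [-0.002, 0.0, 0.003] -> TCP [ 0.469 -0.009  0.179]
slide [0.284, 0.007, -0.429] angular [-0.002, 0.0, 0.003] -> TCP [0.475 0.008 0.187]
slide [0.363, 0.007, -0.444] angular [-0.002, 0.0, 0.003] -> TCP [0.481 0.027 0.191]
slide [0.443, 0.007, -0.443] angular [-0.002, 0.0, 0.003] -> TCP [0.487 0.046 0.19 ]
slide [0.482, 0.007, -0.437] angular [-0.002, 0.0, 0.003] -> TCP [0.491 0.055 0.189]
slide [0.509, 0.007, -0.43] angular [-0.002, 0.0, 0.003] -> TCP [0.493 0.061 0.187]
```

```bash
python3 -m inch '[{"slide":[0,0,-0.07],"angular":[0,0,0],"claw":-0.4},{"slide":[0.013,0,-0.148],"angular":[0,0,0],"claw":-0.4},{"slide":[0.043,0,-0.222],"angular":[0,0,0],"claw":-0.4},{"slide":[0.087,0,-0.289],"angular":[0,0,0],"claw":-0.4},{"slide":[0.144,0,-0.345],"angular":[0,0,0],"claw":-0.4},{"slide":[0.21,0,-0.389],"angular":[0,0,0],"claw":-0.4},{"slide":[0.284,0,-0.419],"angular":[0,0,0],"claw":-0.4},{"slide":[0.363,0,-0.434],"angular":[0,0,0],"claw":-0.4},{"slide":[0.443,0,-0.433],"angular":[0,0,0],"claw":-0.4},{"slide":[0.482,0,-0.427],"angular":[0,0,0],"claw":-0.4}]'
python3 - <<'E'
from g4 import *
plan(*[(T(grip(t)),M) for t in(.1,.03)])
E
python3 lev.py
```

```text
time: 18.65
position: [0.4896, 0.0574, 0.1865]
tool_rot: [2.552, 1.832, 0.003]
ft_force: [-1.9, 0.2, 2.6]
grip_width: 0.391
grip_force: 12.0
slide [-0.008, 0.007, -0.009] angular [0.002, -0.002, 0.008] -> TCP [0.491 0.055 0.189]
slide [0.019, 0.007, -0.002] angular [0.002, -0.002, 0.008] -> TCP [0.493 0.061 0.187]
scene 155 [0.0233733  0.05645458 0.20308991]
top 0 None
```

Move the last bit to the stop, then release by opening evenly and lift straight off.

```bash
python3 -m inch '[{"slide":[0.01,0,0],"angular":[0,0,0],"claw":-0.4},{"slide":[0.02,0,0],"angular":[0,0,0],"claw":-0.4},{"slide":[0.02,0,0],"angular":[0,0,0],"claw":-0.4},{"slide":[0.02,0,0],"angular":[0,0,0],"claw":-0.4},{"slide":[0.02,0,0],"angular":[0,0,0],"claw":-0.1},{"slide":[0.02,0,0],"angular":[0,0,0],"claw":0.2},{"slide":[0.02,0,0],"angular":[0,0,0],"claw":0.35},{"slide":[0.02,0,0],"angular":[0,0,0],"claw":0.35},{"slide":[0.02,0,0],"angular":[0,0,0],"claw":0.35},{"slide":[0.02,0,0],"angular":[0,0,0],"claw":0.35}]'
python3 lev.py
```

```text
time: 19.75
position: [0.491, 0.06, 0.1859]
tool_rot: [2.554, 1.829, 0.001]
ft_force: [-1.0, 0.3, 0.1]
grip_width: 0.669
grip_force: 0.0
scene 160 [0.0323007  0.05468724 0.20004451]
top 0 None
```

```bash
python3 -m inch '[{"slide":[0,0,-0.05],"angular":[0,0,0],"claw":0.35},{"slide":[0,0,-0.12],"angular":[0,0,0],"claw":0.35},{"slide":[0,0,-0.24],"angular":[0,0,0],"claw":0.35},{"slide":[0,0,-0.38],"angular":[0,0,0],"claw":0.35},{"slide":[0,0,-0.5],"angular":[0,0,0],"claw":0.35},{"slide":[0,0,-0.56],"angular":[0,0,0],"claw":0.35},{"slide":[0,0,-0.56],"angular":[0,0,0],"claw":0.35}]'
cat > g5.py <<'E'
from g4 import *
def look(nm,pts=True):
    s_=ctrl.get_state();X=np.eye(4);X[:3,:3]=R.from_rotvec(s_["tool_rot"]).as_matrix();X[:3,3]=s_["position"]
    im=ctrl.get_image("wrist");save(im,nm);P=L(cloud(im,X@np.array(im["tool_from_camera"])).reshape(-1,3));K=im["color"].reshape(-1,3).astype(int)
    m=(P[:,2]>.165)&(P[:,2]<.205)&(P[:,0]>.055)&(P[:,0]<.12)&(abs(P[:,1])<.13);print("wrist",m.sum(),np.percentile(P[m],[2,50,98],axis=0).round(4).tolist() if m.sum() else '')
def scn():
    for cam in("scene","top"):
        im=ctrl.get_image(cam);P=L(cloud(im).reshape(-1,3));K=im["color"].reshape(-1,3)
        m=(P[:,2]>.16)&(P[:,2]<.215)&(P[:,0]>.05)&(P[:,0]<.13)&(abs(P[:,1])<.13)&(K.max(1)<90);print(cam,m.sum(),np.percentile(P[m],[2,50,98],axis=0).round(4).tolist() if m.sum() else '')
        print(ctrl.find_in("marker_middle",cam)[:1])
E
python3 lev.py; python3 - <<'E'
from g5 import *
scn(); print("glue",L([.7,.26,0])); 
plan((T([.089,-.08,.32]),M))
E
```

```text
time: 20.55
position: [0.4919, 0.0603, 0.3282]
tool_rot: [2.552, 1.828, 0.006]
ft_force: [0.5, 0.3, 0.3]
grip_width: 0.676
grip_force: 0.0
scene 161 [0.03291734 0.05465663 0.20042274]
top 0 None
scene 151 [[0.0802, -0.0901, 0.1606], [0.1015, -0.081, 0.1805], [0.1054, -0.0713, 0.1842]]
[{'bbox': [267.4, 231.4, 9.6, 22.1], 'confidence': 0.73}]
top 73 [[0.0772, -0.0871, 0.1739], [0.0924, -0.0801, 0.1852], [0.1017, -0.0709, 0.1889]]
[{'bbox': [274.1, 123.2, 14.6, 7.5], 'confidence': 0.4}]
glue [ 0.2740405 -0.0767941  0.       ]
slide [0.288, 0.549, 0.049] angular [-0.004, 0.0, 0.004] -> TCP [0.643 0.084 0.312]
```

```bash
python3 -m inch '[{"slide":[0.07,0.12,0],"angular":[0,0,0],"claw":0.2},{"slide":[0.14,0.26,0],"angular":[0,0,0],"claw":0.2},{"slide":[0.22,0.4,0],"angular":[0,0,0],"claw":0.2},{"slide":[0.29,0.52,0.03],"angular":[0,0,0],"claw":0.2},{"slide":[0.29,0.55,0.05],"angular":[0,0,0],"claw":0.2},{"slide":[0.29,0.55,0.15],"angular":[0,0,0],"claw":0.2},{"slide":[0.29,0.55,0.25],"angular":[0,0,0],"claw":0.2},{"slide":[0.29,0.55,0.25],"angular":[0,0,0],"claw":0.2}]'
python3 - <<'E'
from g5 import *
look("w5");plan((T([.091,-.08,.174]),M))
E
```

```text
time: 21.65
position: [0.6418, 0.0833, 0.2591]
tool_rot: [-2.551, -1.828, 0.01]
ft_force: [-0.7, -0.2, -0.2]
grip_width: 0.6
grip_force: 0.0
wrist 1241 [[0.079, -0.0881, 0.1678], [0.0941, -0.0787, 0.1817], [0.1051, -0.0694, 0.1833]]
slide [0.01, 0.002, 0.382] angular [-0.006, 0.004, 0.004] -> TCP [0.644 0.086 0.166]
```

View pics/w5.png

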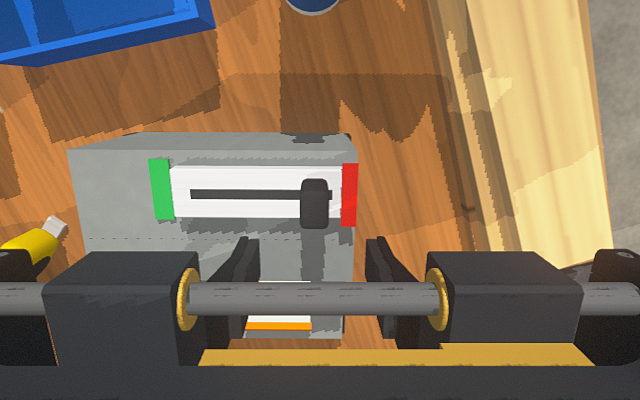

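```bash
python3 -m inch '[{"slide":[0.01,0,0.1],"angular":[0,0,0],"claw":0.2},{"slide":[0.01,0,0.2],"angular":[0,0,0],"claw":0.2},{"slide":[0.01,0,0.3],"angular":[0,0,0],"claw":0.2},{"slide":[0.01,0,0.36],"angular":[0,0,0],"claw":0.2},{"slide":[0.01,0,0.38],"angular":[0,0,0],"claw":0},{"slide":[0.01,0,0.38],"angular":[0,0,0],"claw":-0.4},{"slide":[0.01,0,0.38],"angular":[0,0,0],"claw":-0.7},{"slide":[0.01,0,0.38],"angular":[0,0,0],"claw":-0.7},{"slide":[0.01,0,0.38],"angular":[0,0,0],"claw":-0.7},{"slide":[0.01,0,0.38],"angular":[0,0,0],"claw":-0.7}]' 10
python3 - <<'E'
from g5 import *
print(L(ctrl.get_state()["position"]))
E
```

```text
time: 22.7
position: [0.6455, 0.0872, 0.1696]
tool_rot: [2.553, 1.829, 0.003]
ft_force: [-1.7, 0.4, 3.5]
grip_width: 0.23
grip_force: 10.0
[ 0.09288754 -0.08114131  0.16955571]
```

```bash
python3 -m inch '[{"slide":[0,-0.05,0],"angular":[0,0,0],"claw":-0.7},{"slide":[0,-0.11,0],"angular":[0,0,0],"claw":-0.7},{"slide":[0,-0.17,0],"angular":[0,0,0],"claw":-0.7},{"slide":[0,-0.23,0],"angular":[0,0,0],"claw":-0.7},{"slide":[0,-0.29,0],"angular":[0,0,0],"claw":-0.7},{"slide":[0,-0.33,0],"angular":[0,0,0],"claw":-0.7},{"slide":[0,-0.35,0],"angular":[0,0,0],"claw":-0.7},{"slide":[0,-0.365,0],"angular":[0,0,0],"claw":-0.7},{"slide":[0,-0.365,0],"angular":[0,0,0],"claw":-0.7},{"slide":[0,-0.365,0],"angular":[0,0,0],"claw":-0.7}]'
python3 - <<'E'
from g5 import *
print(L(ctrl.get_state()["position"]));scn()
E
```

```text
time: 23.7
position: [0.5622, 0.1157, 0.1695]
tool_rot: [2.552, 1.826, 0.012]
ft_force: [8.6, 0.2, 1.6]
grip_width: 0.227
grip_force: 10.0
[0.09289624 0.00690749 0.16949234]
scene 377 [[0.0827, -0.0158, 0.161], [0.1028, 0.0078, 0.1827], [0.1059, 0.0276, 0.2107]]
[{'bbox': [307.7, 225.3, 7.8, 23.7], 'confidence': 0.67}]
top 0 
[]
```

```bash
python3 -m inch '[{"slide":[0,0,0],"angular":[0,0,0],"claw":-0.4},{"slide":[0,0,0],"angular":[0,0,0],"claw":0},{"slide":[0,0,0],"angular":[0,0,0],"claw":0},{"slide":[0,0,-0.1],"angular":[0,0,0],"claw":0},{"slide":[0,0,-0.25],"angular":[0,0,0],"claw":0},{"slide":[0,0,-0.45],"angular":[0,0,0],"claw":0},{"slide":[0,0,-0.6],"angular":[0,0,0],"claw":0},{"slide":[0.1,0,-0.7],"angular":[0,0,0],"claw":0},{"slide":[0.1,0,-0.7],"angular":[0,0,0],"claw":0}]'
python3 - <<'E'
from g5 import *
scn();print(lever()[1:] if 'lever' in globals() else '');im=ctrl.get_image("scene");save(im,"s6")
E
python3 lev.py
```

```text
time: 24.8
position: [0.5671, 0.1437, 0.3466]
tool_rot: [-2.55, -1.834, -0.009]
ft_force: [0.0, 1.0, -0.1]
grip_width: 0.496
grip_force: 0.0
scene 150 [[0.0795, -0.0046, 0.1609], [0.1018, 0.0041, 0.1796], [0.106, 0.0143, 0.1841]]
[{'bbox': [307.9, 224.1, 9.5, 22.0], 'confidence': 0.65}]
top 109 [[0.076, -0.0027, 0.1671], [0.0877, 0.0071, 0.1849], [0.1015, 0.015, 0.1895]]
[{'bbox': [262.6, 161.4, 13.6, 7.7], 'confidence': 0.42}]

scene 160 [0.03277999 0.05439122 0.20007224]
top 35 [0.01715693 0.05787748 0.20598916]
```

View pics/s6.png

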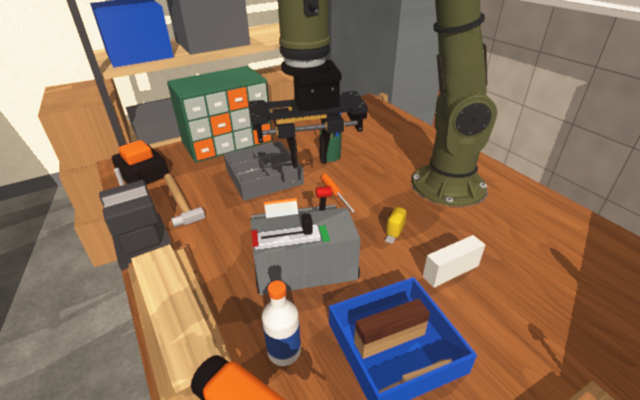

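```bash
python3 - <<'E'
from g5 import *
plan((T([.091,-.035,.30]),M),(T([.091,-.035,.176]),M),(T([.091,-.012,.176]),M))
E
```

```text
slide [-0.1, 0.182, 0.2] angular [-0.003, 0.002, 0.002] -> TCP [0.601 0.1   0.292]
slide [-0.099, 0.183, 0.696] angular [-0.003, 0.002, 0.002] -> TCP [0.601 0.1   0.168]
slide [-0.099, 0.091, 0.696] angular [-0.003, 0.002, 0.002] -> TCP [0.579 0.108 0.168]
```

```bash
python3 -m inch '[{"slide":[-0.05,0.09,0.05],"angular":[0,0,0],"claw":-0.5},{"slide":[-0.1,0.18,0.15],"angular":[0,0,0],"claw":-1},{"slide":[-0.1,0.18,0.25],"angular":[0,0,0],"claw":-1},{"slide":[-0.1,0.18,0.3],"angular":[0,0,0],"claw":-1},{"slide":[-0.1,0.18,0.35],"angular":[0,0,0],"claw":-1},{"slide":[-0.1,0.18,0.45],"angular":[0,0,0],"claw":-1},{"slide":[-0.1,0.18,0.57],"angular":[0,0,0],"claw":-1},{"slide":[-0.1,0.18,0.66],"angular":[0,0,0],"claw":-1},{"slide":[-0.1,0.18,0.69],"angular":[0,0,0],"claw":-1},{"slide":[-0.1,0.18,0.69],"angular":[0,0,0],"claw":-1}]'
python3 -m inch '[{"slide":[0,-0.03,0],"angular":[0,0,0],"claw":-1},{"slide":[0,-0.05,0],"angular":[0,0,0],"claw":-1},{"slide":[0,-0.06,0],"angular":[0,0,0],"claw":-1},{"slide":[0,-0.06,0],"angular":[0,0,0],"claw":-1}]'
python3 -c "
from g5 import *
print(L(ctrl.get_state()['position']))"
```

```text
time: 26.15
position: [0.6009, 0.1021, 0.1706]
tool_rot: [-2.553, -1.83, 0.0]
ft_force: [-0.2, 0.1, 0.0]
grip_width: 0.003
grip_force: 0.0
time: 26.55
position: [0.5872, 0.1069, 0.1719]
tool_rot: [2.552, 1.83, 0.003]
ft_force: [0.4, -0.0, -0.3]
grip_width: 0.006
grip_force: 0.0
[ 0.0927072  -0.01959926  0.17193304]
```

```bash
for i in 1 2; do python3 -m inch '[{"slide":[0,-0.01,0],"angular":[0,0,0],"claw":-1},{"slide":[0,-0.02,0],"angular":[0,0,0],"claw":-1},{"slide":[0,-0.02,0],"angular":[0,0,0],"claw":-1}]'; done
python3 -c "
from g5 import *
print(L(ctrl.get_state()['position']));scn()"
```

```text
time: 26.85
position: [0.5822, 0.1083, 0.171]
tool_rot: [2.554, 1.83, 0.001]
ft_force: [-0.6, -0.2, 0.8]
grip_width: 0.004
grip_force: 0.0
time: 27.15
position: [0.5804, 0.1085, 0.1714]
tool_rot: [2.552, 1.825, 0.008]
ft_force: [7.5, -0.8, -3.9]
grip_width: 0.007
grip_force: 3.2
[ 0.0920253  -0.01268017  0.17142986]
scene 358 [[0.0842, -0.0255, 0.162], [0.1023, -0.0075, 0.1829], [0.1058, 0.0134, 0.2121]]
[{'bbox': [307.0, 225.3, 6.4, 26.3], 'confidence': 0.74}]
top 0 
[{'bbox': [202.7, 107.5, 27.3, 31.1], 'confidence': 0.46}]
```

```bash
python3 -m inch '[{"slide":[0,0.04,0],"angular":[0,0,0],"claw":-1},{"slide":[0,0.08,-0.05],"angular":[0,0,0],"claw":-1},{"slide":[0,0.1,-0.15],"angular":[0,0,0],"claw":-1},{"slide":[0,0.1,-0.3],"angular":[0,0,0],"claw":-1},{"slide":[0,0.1,-0.5],"angular":[0,0,0],"claw":-1},{"slide":[0,0.1,-0.65],"angular":[0,0,0],"claw":-1},{"slide":[0,0.1,-0.65],"angular":[0,0,0],"claw":-1},{"slide":[0,0.1,-0.65],"angular":[0,0,0],"claw":-1}]'
python3 lev.py; python3 -c "
from g5 import *
scn();print(ctrl.close_job())"
```

```text
time: 28.15
position: [0.6017, 0.1019, 0.3341]
tool_rot: [2.554, 1.83, 0.003]
ft_force: [0.3, 0.3, -0.3]
grip_width: 0.007
grip_force: 0.0
scene 162 [0.0327701  0.05435931 0.20005772]
top 0 None
scene 152 [[0.0805, -0.0046, 0.1608], [0.1013, 0.004, 0.1798], [0.1055, 0.0142, 0.1839]]
[{'bbox': [283.3, 321.6, 37.2, 82.5], 'confidence': 0.18}]
top 0 
[]
the job is handed in; nothing more can be done
None
```

The cut-out test is done and handed in at about 28 s, though the judge's verdict was not shown: the offcut is in the blue bin, the button dropped the lever on its own, the lever is back up, the marker is at its green end stop, and the glue bottle was not touched.

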